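# Draw a gel cassette out of the slotted rack and stand it in the buffer tank

## Task

Draw the gel cassette with the orange comb straight up out of the slotted rack and stand it, comb upward, inside the narrow white buffer tank. Lower it onto the tank's floor before letting go; it may then lean against a wall of the tank. Leave the other two cassettes in the rack.

Things in the scene. Friction and masses are not known exactly. Their poses are not given: they have to be found in the camera images.
- cassette_orange: Loose flat gel cassette standing on edge, 9 mm thick (own x), 100 mm wide (own y), 110 mm tall (own z), 0.09 kg: white frame, pale pane, solid orange comb bar (16 mm high, as thick as the slab) as its top edge. Origin: centre of its underside, z to the comb. Starts upright in a rack slot, top edge 116 mm above the bench, upper 60 mm free. This is the one to move.
- cassette_blue: Loose flat gel cassette standing on edge, 9 mm thick (own x), 100 mm wide (own y), 110 mm tall (own z), 0.09 kg: white frame, pale pane, solid blue comb bar (16 mm high, as thick as the slab) as its top edge. Origin: centre of its underside, z to the comb. Starts upright in a rack slot, top edge 116 mm above the bench, upper 60 mm free. Stays in the rack.
- cassette_green: Loose flat gel cassette standing on edge, 9 mm thick (own x), 100 mm wide (own y), 110 mm tall (own z), 0.09 kg: white frame, pale pane, solid green comb bar (16 mm high, as thick as the slab) as its top edge. Origin: centre of its underside, z to the comb. Starts upright in a rack slot, top edge 116 mm above the bench, upper 60 mm free. Stays in the rack.
- rack: Grey slotted rack, fixed, 164 (own x) x 118 (own y) x 56 mm high, floor 6 mm thick. Five upright slots, 13 mm wide, 32.5 mm apart along x, open at the top, hold cassettes with thickness along the rack x, width along its y. The three cassettes stand in the middle and the two end slots (65 mm apart), in any order. Origin: centre of underside, on the bench; z up.
- tank_floor (a point): Centre of the inner floor, 8 mm above the bench, of the fixed white buffer tank. Chamber open at the top, 30 mm (point x) x 125 mm (point y) inside, walls 4 mm, rim 60 mm above this point. A cassette stands in it with width along y, either way round, its top edge 118 mm above the bench. Red and black terminals, 38 mm high, stand 42 mm to the +x side. z up.

How it is judged:
On the way, in this order (a step that is already met when the one before it is completed fails the run):
1. the orange cassette is drawn up clear of the rack (z of cassette_orange in the frame of rack above 0.058 m and contact force between cassette_orange and the fingers above 0.3 N), for 0.05 s.
2. it is lowered onto the tank floor (underside within 10 mm of it) while still held (x of cassette_orange in the frame of tank_floor between -0.016 and 0.016 m and y of cassette_orange in the frame of tank_floor between -0.025 and 0.025 m and z of cassette_orange in the frame of tank_floor below 0.01 m and angle between cassette_orange's own z axis and vertical below 0.45 rad and contact force between cassette_orange and the fingers above 0.3 N), for 0.05 s.
At the end, for the whole second after the job is handed in: The orange cassette rests released in the tank, comb up: underside within 10 mm of the floor and within 16 mm (across) and 25 mm (along) of its centre, leaning under 0.45 rad. The blue and green ones stand in the rack, within 15 mm of their starts and tilted under 0.2 rad (x of cassette_orange in the frame of tank_floor between -0.016 and 0.016 m and y of cassette_orange in the frame of tank_floor between -0.025 and 0.025 m and z of cassette_orange in the frame of tank_floor below 0.01 m and angle between cassette_orange's own z axis and vertical below 0.45 rad and distance of each of cassette_blue, cassette_green from where it was at the start of the episode below 0.015 m and angle between each of cassette_blue, cassette_green's own z axis and vertical below 0.2 rad and linear speed of cassette_orange below 0.03 m/s and contact force between cassette_orange and the fingers below 0.1 N); the robot touches nothing.
It fails at once if the blue or green cassette is lifted in the rack by more than 20 mm (z of any of cassette_blue, cassette_green in the frame of rack above 0.026 m).
It also fails if it takes over 35 s, if anything falls off the work surface, if the arm or the gripper's body presses on something with over 40 N, if the wrist force passes 120 N, or if a joint passes its speed limit or range.

## Robot

A 6-joint arm with a two-finger parallel gripper is mounted at the origin on a cart in front of the work surface, level with it; the furniture and walls round the work are solid. World frame = base frame: x ahead of the robot, y to its left, z up, the work surface at z = 0. Lengths are in m, angles in rad, forces in N, time in s.
With the tool pointing down it reaches from about 0.325 to 0.775 m from the base axis. Payload 5.5 kg.
Tool frame: the origin (TCP) lies at the very end of the fingers, on their centre line; the grasp point (between the pads) lies 19 mm behind it; z points along the fingers, y is the line along which they close (so a half turn about z gives the same grasp; the last joint's range is limited). The gripper opens to 85 mm and grips with 20 to 120 N. Pads are 22 mm wide; open, the fingers measure 114 mm over their backs; the gripper's body (76 mm by 85 mm) begins 54 mm behind the grasp point. The pads swing forward as they close: fully open they stand 13 mm farther back than shut.
Start: joints at [-1.188, 0.091, 1.231, -0, 1.82, -0.057], TCP at [0.255, -0.543, 0.231] pointing down, gripper open.
Joint ranges: [-2.87, 2.87], [-0.86, 2.18], [0.17, 2.46], [-1.51, 4.65], [0.06, 2.69], [-2.65, 2.65]. Speed limits (rad/s): [2.57, 2.57, 3.01, 3.14, 3.14, 3.14].

## Interface

Orientations are given as a unit quaternion [x, y, z, w].
In Python, from workcell import bot, optics, probe_bus gives the robot as it stands (bot), with the cameras (optics) and the readings (probe_bus).
- The arm moves only by the tool drive_effector, called after "Emit:" in YAML: its name, and indented under it one key for each argument. Schema: {"type":"object","properties":{"plan":{"type":"array","items":{"type":"array","prefixItems":[{"type":"number"},{"type":"array","items":{"type":"number"},"minItems":3,"maxItems":3},{"type":"number"}],"minItems":3,"maxItems":3},"minItems":1,"maxItems":12},"squeeze":{"type":"number"},"only":{"type":"string"},"quiet":{"type":"boolean"},"lines":{"type":"string"}},"required":["plan"],"additionalProperties":false}. plan is a list of rows, 1 to 12 of them, each written [opening, [dx, dy, dz], turn]: the opening from 0.0 (shut) to 1.0 (fully open), then dx, dy, dz in m, then a turn about the tool's z in rad; each row is the pose to reach, as a shift and turn from the pose commanded when the call began, along the tool's axes at that moment; what a row does not reach only later rows make up. A row lasts 1/12 s, in which the tool goes at most 0.0417 m and 0.125 rad, less where a joint would pass 70% of its speed; a pose out of reach is approached as far as the arm can. The fingers move at their own pace and stop on an object; squeeze is the grip in N (left out, the last holds). Time passes only in rows, so rows that do not move let the fingers close. The tool returns the time, the measured TCP pose, the force, the opening and the grip force at its end. only (a regular expression) keeps the lines of the reply that match it, lines (a string "A,B") keeps lines A to B, and quiet returns only ok. Input that does not fit is refused with a message, and nothing moves.
- probe_bus.state(): the state, without advancing time (a new reading comes with each control period).
- optics.grab_frame(name): name is "side" or "top"; returns (picture, depth): 480x640x3 uint8, red, green, blue; 480x640 float32, m along the optical axis (not along the pixel's ray), 0 where there is no reading.
- optics.calibration(name): a dict with "mtx" (3x3 intrinsics, pixels), "extrinsics" (4x4, takes a point from camera to world coordinates). Camera axes: x right, y up, looking along -z (the intrinsics and any distortion apply to the point x, -y, -z); pixel columns grow to the right and rows downward; lengths in m; the calibration is good to about 2 mm. A picture is of the moment at which its call begins. calibration takes no time and is no camera call.
- bot.job_done(): hands the job in; it is judged then, once.
The state is a dict: "time_s": time; "q": joint angles; "joint_velocities": joint speeds; "joint_torque": joint torques, N m; "position": TCP position; "ee_rot": TCP orientation; "contact_force": force on the tool from outside, world axes, zero at the start; "torque": the same for the moment, N m; "finger_gap": opening from 0.0 (shut) to 1.0 (fully open); "finger_force": force on a finger pad.
Only numpy, scipy, OpenCV 4.12 (cv2) and the standard library are available. Lean on these libraries where they do the work, as an engineer would, in place of code of your own. Each camera call takes 0.05 s, during which the arm holds its last target. There are 200 camera calls.

## Working session

There is one attempt and no reset: what is moved stays moved. The work goes in short steps, Python scripts to look and compute and a tool call to move; the robot and the scene stay as the last step left them, time stands still between calls to the robot, and variables do not carry over. Pictures are saved under pics/ and viewed, at most 10 in all, crops included, and the job is handed in when it is done.

```bash
mkdir -p pics; ls
```

Create h.py:
```python
import numpy as np, cv2
from workcell import bot, optics, probe_bus
def cloud(name, d):
    c=optics.calibration(name); K=np.array(c["mtx"]); T=np.array(c["extrinsics"])
    v,u=np.mgrid[0:480,0:640]
    p=np.stack([(u-K[0,2])/K[0,0]*d, -(v-K[1,2])/K[1,1]*d, -d],-1)
    return p@T[:3,:3].T+T[:3,3]
```

Run:
```python
from h import *
for n in("top","side"):
    im,d=optics.grab_frame(n); cv2.imwrite(f"pics/{n}0.png",im[:,:,::-1]); np.savez(f"{n}0.npz",im=im,d=d)
    c=optics.calibration(n); print(c)
print(probe_bus.state())
```

```text
pics
workcell.py
{'mtx': array([[465.30174933,   0.        , 315.90999495],
       [  0.        , 465.30174933, 236.4986075 ],
       [  0.        ,   0.        ,   1.        ]]), 'extrinsics': array([[-0.01500151,  0.99019871, -0.13885771,  0.38700146],
       [-0.99954988, -0.01845957, -0.02364932,  0.33059817],
       [-0.02598078,  0.13844043,  0.99002992,  0.86854346],
       [ 0.        ,  0.        ,  0.        ,  1.        ]])}
{'mtx': array([[555.64016519,   0.        , 311.58096607],
       [  0.        , 555.64016519, 237.18465204],
       [  0.        ,   0.        ,   1.        ]]), 'extrinsics': array([[-0.99655908,  0.05260269, -0.06405429,  0.44664541],
       [-0.08280691, -0.59822964,  0.7970347 ,  1.02844274],
       [ 0.00360699,  0.79959631,  0.60052705,  0.57126133],
       [ 0.        ,  0.        ,  0.        ,  1.        ]])}
{'time_s': 0.1, 'q': array([-1.18772455e+00,  9.18191803e-02,  1.23178989e+00, -4.78649000e-05,
        1.81979216e+00, -5.67221990e-02]), 'joint_velocities': array([-0.0012877 , -0.00175749, -0.00436644, -0.00058275,  0.00074473,
       -0.00145998]), 'joint_torque': array([ 4.19107339e-03, -4.60216177e+01, -4.19218683e+01,  9.01622866e-05,
        1.05877765e-02,  7.03416930e-06]), 'position': array([ 0.25532823, -0.54267952,  0.23022882]), 'ee_rot': array([ 9.75920807e-01,  2.18123269e-01, -1.69794387e-04, -8.88505779e-04]), 'contact_force': array([ 0.36028348,  0.52723706, -0.49066932]), 'torque': array([ 0.03587673, -0.00911142,  0.02924864]), 'finger_force': 0.0, 'finger_gap': 0.9968352390695436}
```

View pics/top0.png

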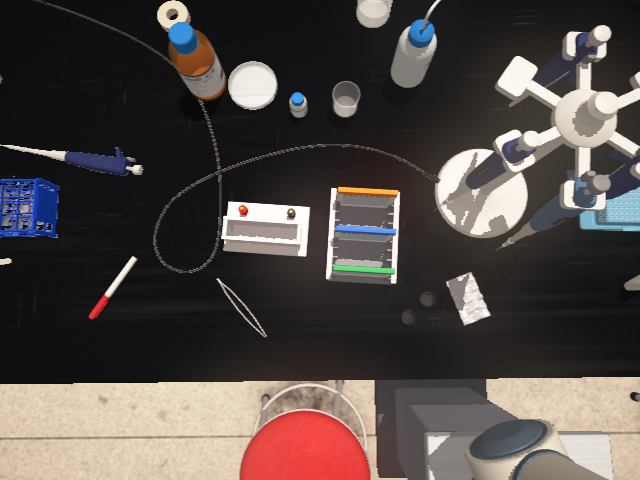

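View pics/side0.png

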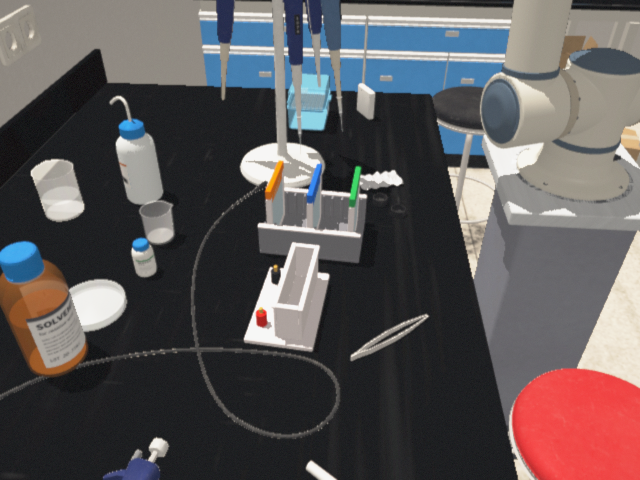

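The top view shows the orange comb in the far end slot (367,191), blue in the middle (365,231) and green near (363,270). The tank is at (265,230) with its terminals on the far (+x) side. The side view confirms this layout, with a pipette stand behind the rack.

Add to h.py:
```python
def ray(name,uv,z):
    c=optics.calibration(name); K=np.array(c["mtx"]); T=np.array(c["extrinsics"]); uv=np.atleast_2d(uv).astype(float)
    r=np.c_[(uv[:,0]-K[0,2])/K[0,0],-(uv[:,1]-K[1,2])/K[1,1],-np.ones(len(uv))]@T[:3,:3].T
    return T[:3,3]+r*((z-T[2,3])/r[:,2])[:,None]
def box(name,m,z):
    v,u=np.nonzero(m); p=ray(name,np.c_[u,v],z)[:,:2].astype(np.float32)
    r=cv2.minAreaRect(p*1000); b=cv2.boxPoints(r); e=b[1]-b[0],b[2]-b[1]; L=max(e,key=np.linalg.norm)
    return np.round(r[0],1),np.round(r[1],1),round(float(np.degrees(np.arctan2(L[1],L[0]))),1)
def hue(im,lo,hi,roi):
    h=cv2.cvtColor(im,cv2.COLOR_RGB2HSV); m=cv2.inRange(h,(lo,120,80),(hi,255,255))
    o=np.zeros_like(m); a,b,c,d=roi; o[c:d,a:b]=m[c:d,a:b]; return o
```

Run:
```python
from h import *
f=np.load("top0.npz"); s=np.load("side0.npz")
for n,lo,hi in(("orange",8,22),("blue",100,125),("green",50,85)):
    print(n,box("top",hue(f["im"],lo,hi,(320,410,180,290)),.116), box("side",hue(s["im"],lo,hi,(255,375,155,215)),.108))
C=cloud("top",f["d"]); S=cloud("side",s["d"])
for nm,P in(("top",C),("side",S)):
    # tank rim by depth
    m=(abs(P[...,2]-.068)<.006)&(P[...,1]>.33)&(P[...,1]<.58)&(P[...,0]>.25)&(P[...,0]<.6)
    q=P[m]; r=cv2.minAreaRect((q[:,:2]*1000).astype(np.float32)); print(nm,m.sum(),r,np.median(q[:,2]))
    m=(P[...,2]>.109)&(P[...,2]<.125)&(P[...,0]>.2)&(P[...,0]<.6)&(P[...,1]>.1)&(P[...,1]<.4)
    print(np.round(np.median(P[m],0),3),m.sum())
m=(C[...,2]>.13)&(C[...,0]>.15)&(f["d"]>0)
q=C[m]; H,_,_=np.histogram2d(q[:,0],q[:,1],bins=[np.arange(.2,.8,.05),np.arange(-.4,.6,.05)]);
print((H>3).astype(int))
crop=cv2.resize(f["im"][180:295,210:415,::-1],None,fx=3.8,fy=3.8,interpolation=2); cv2.imwrite("pics/crop0.png",crop)
```

```text
orange (array([565.2, 262.6]), array([100.6,  14.6]), 85.4) (array([567.6, 263. ]), array([119.4,  19. ]), 84.8)
blue (array([501.7, 267.7]), array([96.6, 11.2]), 85.5) (array([504.1, 266.6]), array([118.3,  15.2]), 86.7)
green (array([438. , 273.5]), array([97. ,  8.4]), 85.5) (array([439.6, 269.4]), array([122.4,  10.9]), 85.6)
top 767 ((513.1884155273438, 445.50726318359375), (138.4035186767578, 42.378929138183594), 84.8008804321289) 0.06851429159557187
[0.503 0.268 0.116] 1094
side 927 ((514.1944580078125, 447.3215026855469), (140.44410705566406, 42.16218948364258), 84.90861511230469) 0.06764449819251805
[0.504 0.276 0.116] 697
[[0 0 0 0 0 0 0 0 1 1 0 0 0 0 0 0 0 0 0]
 [0 0 0 0 0 0 0 0 0 0 0 0 0 0 0 0 0 0 0]
 [0 0 0 0 0 0 0 0 0 0 0 0 0 0 0 0 0 0 0]
 [0 0 0 0 0 0 0 0 0 0 0 0 0 0 0 0 0 0 0]
 [0 0 0 0 0 0 0 0 0 0 0 0 0 0 0 0 0 0 0]
 [0 0 0 0 0 0 0 0 1 1 0 0 0 0 0 0 0 0 0]
 [0 0 0 0 0 0 0 1 1 1 1 0 0 0 0 0 0 0 0]
 [0 0 0 0 0 0 0 1 1 1 1 0 0 0 0 0 0 0 0]
 [0 0 0 0 0 0 0 1 1 1 1 0 0 0 0 0 0 0 0]
 [0 0 0 0 0 0 0 0 1 1 1 0 0 0 0 0 0 0 0]
 [0 0 0 0 0 0 0 0 0 0 0 0 0 0 0 0 0 0 0]
 [0 0 0 0 0 0 0 0 0 0 0 0 0 0 0 0 0 0 1]]
```

View pics/crop0.png

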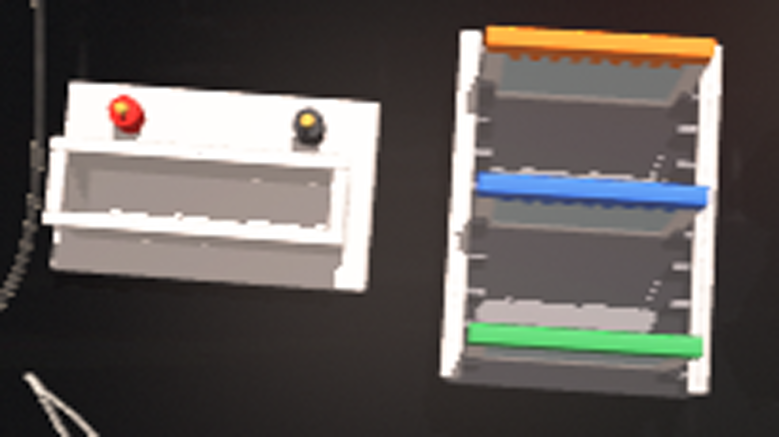

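Run:
```python
from h import *
C=np.concatenate([cloud(n,np.load(n+"0.npz")["d"])[np.load(n+"0.npz")["d"]>0] for n in("top","side")])
for z0,z1 in((.03,.12),(.13,.2),(.2,.3),(.3,.4),(.4,.6),(.6,.85)):
    q=C[(C[:,2]>z0)&(C[:,2]<z1)&(C[:,0]>.3)&(C[:,0]<.9)&(C[:,1]>-.5)&(C[:,1]<.2)]
    print(z0,len(q), [(round(a,2),)+tuple(np.round([t[:,1].min(),t[:,1].max()],3)) for a in np.arange(.3,.9,.05) for t in[q[(q[:,0]>=a)&(q[:,0]<a+.05)]] if len(t)>3])
```

```text
0.03 6555 [(np.float64(0.4), np.float64(-0.263), np.float64(-0.204)), (np.float64(0.45), np.float64(0.054), np.float64(0.057)), (np.float64(0.5), np.float64(-0.256), np.float64(0.153)), (np.float64(0.55), np.float64(-0.257), np.float64(0.059)), (np.float64(0.6), np.float64(-0.172), np.float64(0.047)), (np.float64(0.75), np.float64(0.156), np.float64(0.183)), (np.float64(0.8), np.float64(0.136), np.float64(0.2)), (np.float64(0.85), np.float64(0.173), np.float64(0.198))]
0.13 2521 [(np.float64(0.45), np.float64(0.05), np.float64(0.063)), (np.float64(0.5), np.float64(-0.051), np.float64(0.153)), (np.float64(0.55), np.float64(0.036), np.float64(0.056)), (np.float64(0.65), np.float64(0.027), np.float64(0.04)), (np.float64(0.7), np.float64(0.03), np.float64(0.033)), (np.float64(0.8), np.float64(0.148), np.float64(0.192)), (np.float64(0.85), np.float64(0.138), np.float64(0.178))]
0.2 4942 [(np.float64(0.45), np.float64(0.046), np.float64(0.068)), (np.float64(0.5), np.float64(-0.045), np.float64(0.149)), (np.float64(0.55), np.float64(0.036), np.float64(0.148)), (np.float64(0.65), np.float64(0.026), np.float64(0.048))]
0.3 14802 [(np.float64(0.45), np.float64(0.027), np.float64(0.074)), (np.float64(0.5), np.float64(-0.046), np.float64(0.147)), (np.float64(0.55), np.float64(-0.015), np.float64(0.145)), (np.float64(0.6), np.float64(-0.026), np.float64(0.135)), (np.float64(0.65), np.float64(0.009), np.float64(0.121))]
0.4 674 [(np.float64(0.5), np.float64(0.047), np.float64(0.124)), (np.float64(0.55), np.float64(0.028), np.float64(0.124))]
0.6 0 []
```

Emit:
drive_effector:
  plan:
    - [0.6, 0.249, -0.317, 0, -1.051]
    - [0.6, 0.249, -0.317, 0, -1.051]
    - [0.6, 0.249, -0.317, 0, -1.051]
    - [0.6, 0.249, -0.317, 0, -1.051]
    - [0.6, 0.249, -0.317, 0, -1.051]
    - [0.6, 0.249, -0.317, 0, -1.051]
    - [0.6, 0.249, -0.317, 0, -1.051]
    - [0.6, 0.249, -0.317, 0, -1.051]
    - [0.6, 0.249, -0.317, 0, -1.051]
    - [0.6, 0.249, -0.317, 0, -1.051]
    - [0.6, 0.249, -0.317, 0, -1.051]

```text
refused: plan[0]: [0.6, 0.249, -0.317, 0, -1.051] is too long (schema: maxItems 3). Nothing was moved.
```

The call was refused and nothing moved: it wants rows with the three-number parts in brackets of their own. Same move again in that form.

Emit:
drive_effector:
  plan:
    - [0.6, [0.249, -0.317, 0], -1.051]
    - [0.6, [0.249, -0.317, 0], -1.051]
    - [0.6, [0.249, -0.317, 0], -1.051]
    - [0.6, [0.249, -0.317, 0], -1.051]
    - [0.6, [0.249, -0.317, 0], -1.051]
    - [0.6, [0.249, -0.317, 0], -1.051]
    - [0.6, [0.249, -0.317, 0], -1.051]
    - [0.6, [0.249, -0.317, 0], -1.051]
    - [0.6, [0.249, -0.317, 0], -1.051]
    - [0.6, [0.249, -0.317, 0], -1.051]
    - [0.6, [0.249, -0.317, 0], -1.051]

```text
time_s: 1.02
position: [0.3465, -0.1459, 0.2315]
ee_rot: [0.733, 0.681, 0.001, -0.0]
contact_force: [0.3, -0.9, -0.2]
finger_gap: 0.597
finger_force: 0.0
```

Emit:
drive_effector:
  plan:
    - [0.6, [0.269, -0.020, 0], 0.006]
    - [0.6, [0.269, -0.020, 0], 0.006]
    - [0.6, [0.269, -0.020, 0], 0.006]
    - [0.6, [0.269, -0.020, 0], 0.006]
    - [0.6, [0.269, -0.020, 0], 0.006]
    - [0.6, [0.269, -0.020, 0], 0.006]
    - [0.6, [0.269, -0.020, 0], 0.006]
    - [0.6, [0.53, -0.024, 0], 0.006]
    - [0.6, [0.53, -0.024, 0], 0.006]
    - [0.6, [0.53, -0.024, 0], 0.006]
    - [0.6, [0.53, -0.024, 0], 0.006]
    - [0.6, [0.53, -0.024, 0], 0.006]

```text
time_s: 2.02
position: [0.3608, 0.3293, 0.2308]
ee_rot: [0.737, 0.676, -0.0, 0.0]
contact_force: [1.2, -0.3, 0.2]
finger_gap: 0.599
finger_force: 0.0
```

Emit:
drive_effector:
  plan:
    - [0.6, [0.042, 0.137, 0], 0]
    - [0.6, [0.042, 0.137, 0], 0]
    - [0.6, [0.042, 0.137, 0], 0]
    - [0.6, [0.042, 0.137, 0], 0]
    - [0.6, [-0.051, 0.212, 0], 0]
    - [0.6, [-0.051, 0.212, 0], 0]
    - [0.6, [-0.051, 0.212, 0], 0]
    - [0.6, [-0.051, 0.212, 0], 0]
    - [0.6, [-0.051, 0.212, 0], 0]

```text
time_s: 2.77
position: [0.5689, 0.2561, 0.2301]
ee_rot: [0.738, 0.675, -0.001, -0.0]
contact_force: [0.9, 0.1, -0.1]
finger_gap: 0.602
finger_force: 0.0
```

Run:
```python
from h import *
s=probe_bus.state(); print(s["position"],s["ee_rot"],s["contact_force"])
from scipy.spatial.transform import Rotation as R
print(R.from_quat(s["ee_rot"]).as_matrix())
im,_=optics.grab_frame("side"); cv2.imwrite("pics/s1.png",im[:,:,::-1])
```

```text
[0.56890439 0.25614263 0.2300962 ] [ 7.38263280e-01  6.74512068e-01 -8.49930170e-04 -2.79311335e-04] [ 0.91513853  0.05717689 -0.12485766]
[[ 9.00654959e-02  9.95934508e-01 -1.63174220e-03]
 [ 9.95935457e-01 -9.00667847e-02 -7.34165708e-04]
 [-8.78146736e-04 -1.55898692e-03 -9.99998399e-01]]
```

View pics/s1.png

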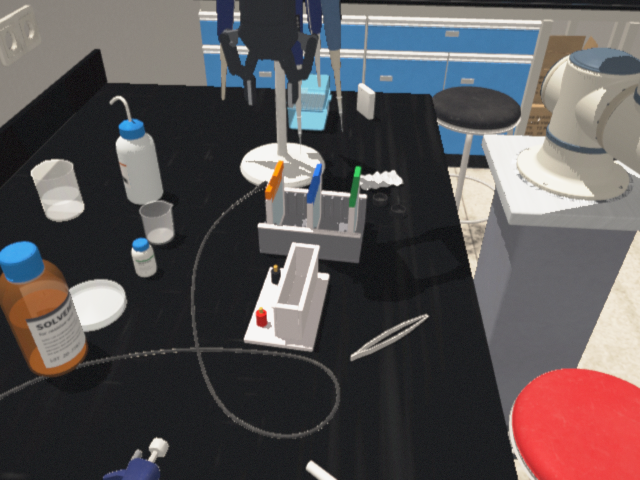

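The gripper hangs over the orange comb (fingers near (235,70) to (310,70), comb at (275,180)) and is clear of the stand. Next it descends.

Emit:
drive_effector:
  plan:
    - [0.6, [0.0065, -0.001, 0.08], -0.008]
    - [0.6, [0.0065, -0.001, 0.08], -0.008]
    - [0.6, [0.0065, -0.001, 0.110], -0.008]
    - [0.6, [0.0065, -0.001, 0.135], -0.008]
    - [0.6, [0.0065, -0.001, 0.150], -0.008]
    - [0.6, [0.0065, -0.001, 0.150], -0.008]

```text
time_s: 3.32
position: [0.5639, 0.2655, 0.0758]
ee_rot: [0.733, 0.68, -0.004, -0.002]
contact_force: [-1.1, -0.1, -0.5]
finger_gap: 0.598
finger_force: 0.0
```

Run:
```python
from h import *
s=probe_bus.state(); print(s["position"],s["ee_rot"],s["contact_force"])
im,_=optics.grab_frame("side"); cv2.imwrite("pics/s2.png",cv2.resize(im[60:300,180:420,::-1],(600,600)))
```

```text
[0.56393747 0.26553985 0.07584245] [ 0.73342822  0.67975366 -0.00388965 -0.00169764] [-1.14523982 -0.06816911 -0.47252819]
```

View pics/s2.png

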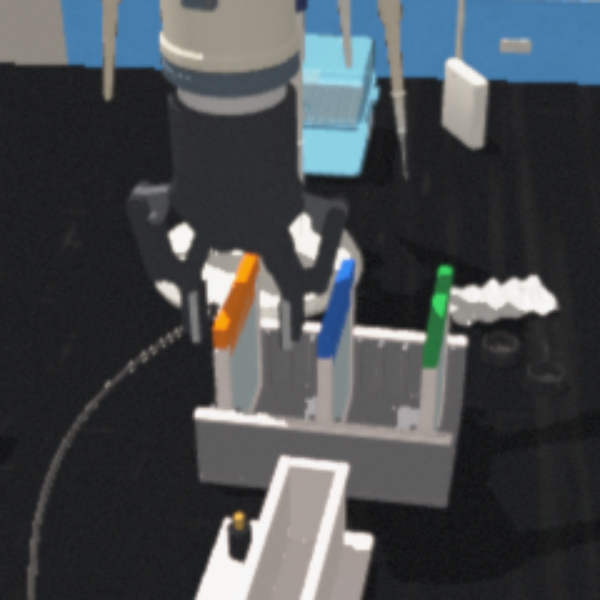

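The open fingers straddle the orange comb (crop (190,310) and (290,310), comb at (237,300)), and blue is clear. I'll let it settle.

Emit:
drive_effector:
  plan:
    - [0.6, [0, 0, 0], 0]
    - [0.6, [0, 0, 0], 0]

```text
time_s: 3.53
position: [0.5679, 0.2661, 0.0837]
ee_rot: [0.734, 0.679, 0.002, 0.001]
contact_force: [0.5, 0.1, -0.3]
finger_gap: 0.601
finger_force: 0.0
```

Emit:
drive_effector:
  plan:
    - [0.0, [0, 0, 0.004], 0]
    - [0.0, [0, 0, 0.004], 0]
    - [0.0, [0, 0, 0.004], 0]
    - [0.0, [0, 0, 0.004], 0]
    - [0.0, [0, 0, 0.004], 0]
    - [0.0, [0, 0, 0.004], 0]
    - [0.0, [0, 0, 0.004], 0]
    - [0.0, [0, 0, 0.004], 0]
  squeeze: 50

```text
time_s: 4.2
position: [0.5675, 0.2651, 0.0778]
ee_rot: [0.734, 0.679, 0.0, 0.0]
contact_force: [0.4, -0.3, 3.0]
finger_gap: 0.097
finger_force: 49.0
```

Emit:
drive_effector:
  plan:
    - [0.0, [0, 0, -0.01], 0]
    - [0.0, [0, 0, -0.025], 0]
    - [0.0, [0, 0, -0.04], 0]
    - [0.0, [0, 0, -0.055], 0]
    - [0.0, [0, 0, -0.07], 0]
    - [0.0, [0, 0, -0.09], 0]
    - [0.0, [0, 0, -0.11], 0]
    - [0.0, [0, 0, -0.13], 0]
    - [0.0, [0, 0, -0.13], 0]
    - [0.0, [0, 0, -0.13], 0]
    - [0.0, [0, 0, -0.13], 0]

```text
time_s: 5.12
position: [0.5668, 0.265, 0.2058]
ee_rot: [0.734, 0.679, -0.001, -0.0]
contact_force: [0.4, -0.6, -2.0]
finger_gap: 0.1
finger_force: 49.3
```

Run:
```python
from h import *
s=probe_bus.state(); print(s["position"],s["ee_rot"],s["contact_force"])
im,d=optics.grab_frame("side"); it,dt=optics.grab_frame("top"); cv2.imwrite("pics/s3.png",cv2.resize(im[40:340,180:480,::-1],(600,600)))
m=hue(im,8,22,(180,340,30,230)); S=cloud("side",d)[m>0]; S=S[S[:,2]>0]; print(m.sum()/255,np.percentile(S,[2,50,98],axis=0))
f=np.load("top0.npz")
for n,lo,hi in(("blue",100,125),("green",50,85)):
    print(n,box("top",hue(it,lo,hi,(320,410,215,290)),.116))
```

```text
[0.56681387 0.26499256 0.20575982] [ 7.34127047e-01  6.79011361e-01 -9.46080055e-04 -3.92907638e-04] [ 0.44299359 -0.57823908 -2.04547664]
265.0 [[0.56165443 0.25292345 0.21855151]
 [0.56739665 0.29380236 0.24137835]
 [0.57543668 0.31543104 0.25611117]]
blue (array([501.8, 269.4]), array([93. , 11.1]), 85.5)
green (array([438. , 272.7]), array([95.3,  8.6]), 85.7)
```

View pics/s3.png

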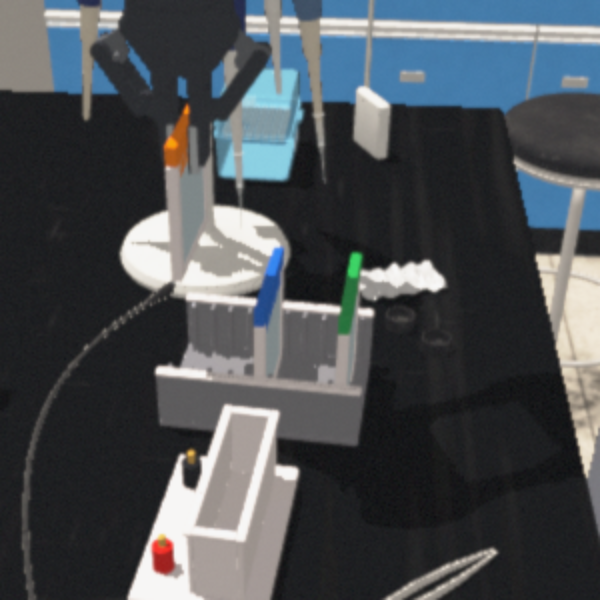

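The cassette hangs upright in the grip, with its lower corner at crop (178,285). Blue and green haven't moved. Now carry it over the tank.

Emit:
drive_effector:
  plan:
    - [0.0, [0.02, -0.005, -0.01], 0]
    - [0.0, [0.05, -0.015, -0.02], 0]
    - [0.0, [0.085, -0.03, -0.02], 0]
    - [0.0, [0.12, -0.045, -0.02], 0]
    - [0.0, [0.15, -0.057, -0.02], 0]
    - [0.0, [0.17, -0.064, -0.02], 0]
    - [0.0, [0.178, -0.067, -0.02], 0]
    - [0.0, [0.178, -0.067, -0.01], 0]
    - [0.0, [0.178, -0.067, 0], 0]
    - [0.0, [0.178, -0.067, 0], 0]
    - [0.0, [0.178, -0.067, 0], 0]

```text
time_s: 6.13
position: [0.5146, 0.4458, 0.2052]
ee_rot: [0.735, 0.678, -0.002, 0.0]
contact_force: [-0.9, -0.1, -1.0]
finger_gap: 0.097
finger_force: 49.4
```

Run:
```python
from h import *
s=probe_bus.state(); print(s["position"],s["ee_rot"],s["contact_force"])
im,d=optics.grab_frame("side"); it,dt=optics.grab_frame("top"); cv2.imwrite("pics/s4.png",cv2.resize(im[100:360,190:450,::-1],(600,600)))
m=hue(im,8,22,(190,400,80,260)); S=cloud("side",d)[m>0]; print(len(S),np.percentile(S,[2,50,98],axis=0))
P=cloud("side",d); q=P[(abs(P[...,2]-.068)<.006)&(P[...,1]>.33)&(P[...,1]<.58)&(P[...,0]>.4)&(P[...,0]<.6)]
print(cv2.minAreaRect((q[:,:2]*1000).astype(np.float32)))
# cassette front end-face (+y end): thin column
q=P[(P[...,1]>.46)&(P[...,1]<.53)&(P[...,2]>.12)&(P[...,2]<.3)&(P[...,0]>.45)&(P[...,0]<.58)]
for a in np.arange(.12,.26,.02):
    t=q[(q[:,2]>a)&(q[:,2]<a+.02)]
    if len(t)>5: print(round(a,2),len(t),np.percentile(t[:,0],[3,97]).round(4),np.percentile(t[:,1],[3,97]).round(4))
```

```text
[0.51461328 0.44581369 0.20515701] [ 7.34828335e-01  6.78250841e-01 -1.76363199e-03  6.63934492e-05] [-0.94001462 -0.109199   -0.96232047]
409 [[0.50861194 0.42774614 0.21896462]
 [0.51527835 0.47179666 0.24235105]
 [0.52259196 0.49531264 0.26320498]]
((514.2139282226562, 447.1077575683594), (142.16073608398438, 42.27761459350586), 84.78365325927734)
0.12 46 [0.512 0.523] [0.4632 0.4944]
0.14 155 [0.513  0.5225] [0.4628 0.4951]
0.16 146 [0.5131 0.522 ] [0.4619 0.4951]
0.18 162 [0.5131 0.5227] [0.4605 0.4953]
0.2 168 [0.5078 0.5221] [0.4606 0.4955]
0.22 204 [0.5064 0.5227] [0.4602 0.4953]
0.24 359 [0.4805 0.5287] [0.4601 0.4936]
0.26 460 [0.4679 0.5333] [0.4603 0.4667]
```

View pics/s4.png

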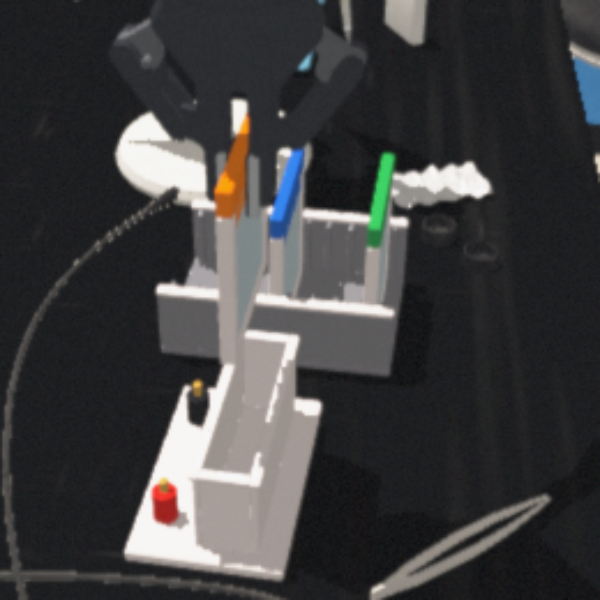

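The cassette hangs upright over the tank, its end face at crop (230,290) and the chamber opening at (250,410). Measured against the chamber centre it is within about 2 mm. Lowering.

Emit:
drive_effector:
  plan:
    - [0.0, [0.0015, 0, 0.02], 0]
    - [0.0, [0.0015, 0, 0.04], 0]
    - [0.0, [0.0015, 0, 0.06], 0]
    - [0.0, [0.0015, 0, 0.075], 0]
    - [0.0, [0.0015, 0, 0.09], 0]
    - [0.0, [0.0015, 0, 0.1], 0]
    - [0.0, [0.0015, 0, 0.11], 0]
    - [0.0, [0.0015, 0, 0.117], 0]
    - [0.0, [0.0015, 0, 0.117], 0]
    - [0.0, [0.0015, 0, 0.117], 0]
    - [0.0, [0.0015, 0, 0.117], 0]

```text
time_s: 7.15
position: [0.5148, 0.4496, 0.0915]
ee_rot: [0.734, 0.679, 0.001, 0.0]
contact_force: [-0.8, 0.8, -0.4]
finger_gap: 0.097
finger_force: 49.4
```

Emit:
drive_effector:
  plan:
    - [0.0, [0, 0, 0.003], 0]
    - [0.0, [0, 0, 0.006], 0]
    - [0.0, [0, 0, 0.008], 0]
    - [0.0, [0, 0, 0.009], 0]
    - [0.0, [0, 0, 0.01], 0]
    - [0.0, [0, 0, 0.01], 0]
    - [0.0, [0, 0, 0.01], 0]
    - [0.0, [0, 0, 0.01], 0]

```text
time_s: 7.82
position: [0.5145, 0.4493, 0.0804]
ee_rot: [0.734, 0.679, 0.0, -0.0]
contact_force: [0.1, 0.2, -0.6]
finger_gap: 0.098
finger_force: 49.4
```

Emit:
drive_effector:
  plan:
    - [0.0, [0, 0, 0.001], 0]
    - [0.0, [0, 0, 0.002], 0]
    - [0.0, [0, 0, 0.002], 0]
    - [0.0, [0, 0, 0.002], 0]
    - [0.0, [0, 0, 0.002], 0]

```text
time_s: 8.23
position: [0.5147, 0.4495, 0.0799]
ee_rot: [0.734, 0.679, 0.001, 0.0]
contact_force: [-2.3, -1.8, 5.5]
finger_gap: 0.099
finger_force: 50.1
```

Floor contact came at the expected height. Release and go up.

Emit:
drive_effector:
  plan:
    - [0.15, [0, 0, 0], 0]
    - [0.25, [0, 0, 0], 0]
    - [0.4, [0, 0, 0], 0]
    - [0.5, [0, 0, 0], 0]
    - [0.5, [0, 0, 0], 0]
    - [0.5, [0, 0, -0.01], 0]
    - [0.5, [0, 0, -0.03], 0]
    - [0.5, [0, 0, -0.06], 0]
    - [0.5, [0, 0, -0.1], 0]
    - [0.5, [0, 0, -0.14], 0]
    - [0.5, [0, 0, -0.14], 0]
    - [0.5, [0, 0, -0.14], 0]

```text
time_s: 9.23
position: [0.5155, 0.4502, 0.2242]
ee_rot: [0.734, 0.679, 0.004, 0.0]
contact_force: [0.1, -0.3, -0.7]
finger_gap: 0.502
finger_force: 0.0
```

Run:
```python
from h import *
im,d=optics.grab_frame("side"); it,dt=optics.grab_frame("top"); cv2.imwrite("pics/s5.png",cv2.resize(im[100:360,190:450,::-1],(600,600)))
m=hue(im,8,22,(190,400,80,300)); S=cloud("side",d)[m>0]; print(len(S),np.percentile(S,[2,50,98],axis=0))
for n,lo,hi in(("blue",100,125),("green",50,85)): print(n,box("top",hue(it,lo,hi,(320,410,215,290)),.116))
```

```text
521 [[0.50700318 0.34979155 0.03089793]
 [0.51326147 0.45186667 0.11696537]
 [0.55369233 0.49850835 0.11948465]]
blue (array([502. , 253.7]), array([69. ,  9.7]), 83.6)
green (array([434.2, 228.4]), array([6.4, 6.4]), -1.0)
```

View pics/s5.png

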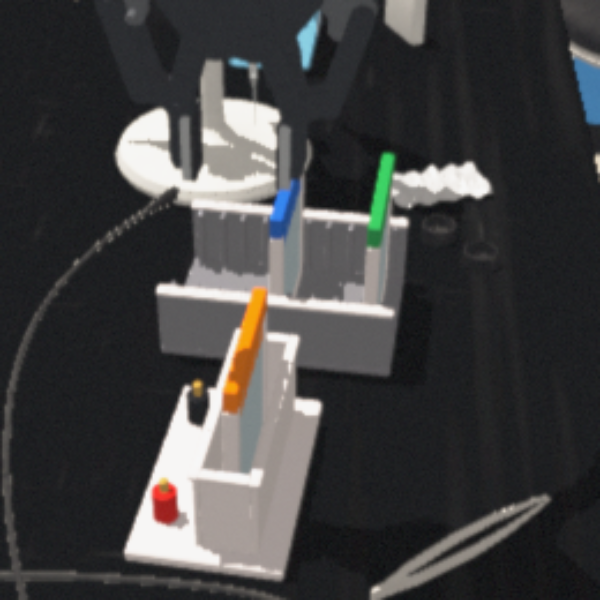

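The orange cassette stands in the tank with its comb up at crop (245,350), and blue (285,210) and green (382,200) are still in the rack. I'll hold for a moment to settle, then hand in.

Emit:
drive_effector:
  plan:
    - [0.5, [0, 0, 0], 0]
    - [0.5, [0, 0, 0], 0]
    - [0.5, [0, 0, 0], 0]
    - [0.5, [0, 0, 0], 0]
    - [0.5, [0, 0, 0], 0]
    - [0.5, [0, 0, 0], 0]
    - [0.5, [0, 0, 0], 0]
    - [0.5, [0, 0, 0], 0]
    - [0.5, [0, 0, 0], 0]
    - [0.5, [0, 0, 0], 0]
    - [0.5, [0, 0, 0], 0]
    - [0.5, [0, 0, 0], 0]

```text
time_s: 10.33
position: [0.5144, 0.4493, 0.2183]
ee_rot: [0.734, 0.679, 0.0, -0.0]
contact_force: [0.5, -0.9, 0.2]
finger_gap: 0.497
finger_force: 0.0
```

Run:
```python
from h import *
im,d=optics.grab_frame("side"); m=hue(im,8,22,(270,310,215,300)); S=cloud("side",d)[m>0]; print(np.percentile(S,[5,50,95],axis=0))
print(bot.job_done())
```

```text
[[0.50857448 0.39926679 0.03765031]
 [0.51412798 0.45292729 0.11697506]
 [0.54975854 0.49765415 0.11897097]]
the job is handed in; nothing more can be done
None
```

The orange cassette is standing comb up on the tank floor, released, with blue and green still in the rack; I handed the job in at about 10 s of the 35 s allowed, and no verdict was returned.

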